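# Refit the pulled-off tuning knob of the desk radio and hold it pressed in

## Task

The tuning knob has come off the desk radio: put it back on the bare shaft on top of the radio. Its bore has one flat that must line up with the flat on the shaft, and nobody knows quite how the shaft was left turned, so do not force it: rest the knob on the shaft and turn it until you feel it drop over the flat, then push it fully home. Then press the knob in against its push switch and keep it pressed: finish like that, with the gripper still on the knob holding it in, and leave the other things on the desk where they are.

Things in the scene. Friction and masses are not known exactly. Their poses are not given: they have to be found in the camera images.
- knob_mid (a point): Centre, half-way up, of the loose tuning knob: black, fluted, round, 46 mm across, 24 mm high, 40 to 70 g, aluminium disc on top. It lies on the desk right way up, its red pointer within 35 deg of the world's +x. z is up; x points along the red pointer line painted on its top and side.
- knob_bore_end (a point): Point on the knob's axis at the inner end of its D-shaped blind bore, which opens in the middle of the underside: 12 mm deep, radius 5.5 mm, with one flat 2.5 mm from the axis on the red pointer's side (+x). So this point is 12 mm above the underside, as is knob_mid. Knob fully home: it meets shaft_tip.
- knob: The same loose knob; origin at the centre of its underside, axes as knob_mid.
- radio: Small fixed desk radio, 212 mm wide (its y), 112 mm deep, 72 mm high to its dark top plate; pale wood case, slatted front facing -x. Origin under its middle, z up, x to its back. The bare brass shaft stands on the plate at its x = 0, y = -56 mm (right); at y = +56 mm sits the other knob, alike and fixed, its top 29 mm above the plate. Between them flat keys and a display.
- shaft_tip (a point): Centre of the top end of the bare brass shaft, 17 mm above the radio's plate with the switch out. Vertical, radius 5 mm, one flat 2 mm from the axis along its whole length (0.5 mm clearance to the bore). This point's axes are the RADIO's, x to its back; they do not turn with the shaft. The flat faces within 46 deg either way of this x axis; its exact direction is not reported.
- tune_switch (a joint): Sprung push switch that carries the shaft, m: 0 out, 0.003 fully in (shaft and knob go straight down 3 mm). It begins to move at 5 N, is fully in at 8.6 N, and comes out again when let go.
- clip_tin: Bystander: round brass and white tin, 68 mm across, 30 mm high, left in front of the radio; origin under its middle.
- ink_bottle: Bystander: square dark blue ink bottle, 48 x 48 x 56 mm, black cap, left of the radio; origin under its middle.
- eraser: Bystander: white eraser in a blue sleeve, 23 x 50 x 12 mm, on the robot's side of the radio; origin under its middle.
- shaft_foot (a point): Where the shaft leaves the radio's top plate. The shaft turns with friction (0.06 N m) and stays as left. The knob drops on within about 10 deg of line; up to 20 deg off it catches the chamfered tip, and 8 N draws it on, turning the shaft. Farther out of line its underside stops at the tip's height (touch at 4 N). Home, it is 12 mm lower: 5 mm over the plate, 2 mm with the switch in.
Not all that is in view belongs to the job. Leave any orange or turquoise look-alike of the knob alone.

How it is judged:
On the way, in this order (a step that is already met when the one before it is completed fails the run):
1. the knob is picked up off the desk and brought over to the radio's shaft (height (world z) of knob above 0.07 m and horizontal distance between knob and shaft_tip below 0.03 m), for 0.1 s.
2. the knob has dropped over the flat and sits fully home on the shaft (distance between knob_bore_end and shaft_tip below 0.0022 m and angle between knob's own z axis and vertical below 0.08 rad), for 0.1 s.
At the end, for the whole second after the job is handed in: The knob is fully home on the shaft (end of its bore within 2.2 mm of the shaft's tip, upright within 4.5 deg), the fingers still touch it with more than 2 N and keep the push switch in by more than 2 of its 3 mm; the tin, ink bottle and eraser are within 15 mm of where they stood (all of step 2 and value of joint tune_switch above 0.002 m and contact force between the fingers and knob above 2 N and distance of each of clip_tin, ink_bottle, eraser from where it was at the start of the episode below 0.015 m); the arm keeps its last pose, push and grip.
It fails at once if the knob is forced or jammed on the radio (over 120 N of contact between them) (contact force between knob and radio above 120 N).
It fails at once if a bystander is pushed 20 mm or more (distance of any of clip_tin, ink_bottle, eraser from where it was at the start of the episode above 0.02 m).
It also fails if it takes over 58 s, if anything falls off the work surface, if the arm or the gripper's body presses on something with over 40 N, if the wrist force passes 120 N, or if a joint passes its speed limit or range.

## Robot

A 7-joint arm with a two-finger parallel gripper is mounted at the origin on a cart in front of the work surface, level with it; the furniture and walls round the work are solid. World frame = base frame: x ahead of the robot, y to its left, z up, the work surface at z = 0. Lengths are in m, angles in rad, forces in N, time in s.
With the tool pointing down it reaches from about 0.4 to 0.9 m from the base axis. Payload 5.5 kg.
Tool frame: the origin (TCP) lies midway between the tips of the shut fingers; the grasp point (between the pads) lies 19 mm behind it; y points along the fingers, x is the direction in which the jaws open and shut, and the axes are right-handed (so a half turn about y gives the same grasp; the last joint's range is limited). The gripper opens to 85 mm and grips with 20 to 120 N. Pads are 22 mm wide; open, the fingers measure 114 mm over their backs; the gripper's body (76 mm by 85 mm) begins 54 mm behind the grasp point. The pads swing forward as they close: fully open they stand 13 mm farther back than shut.
Start: joints at [-1.075, 0.501, -0.427, 1.55, 0.221, 1.138, -0.21], TCP at [0.15, 0.632, 0.231] pointing down, gripper open.
Joint ranges: [-2.88, 2.88], [-0.31, 2.03], [-1.54, 1.56], [0.2, 2.42], [-1.41, 4.55], [0.19, 2.02], [-2.57, 2.57]. Speed limits (rad/s): [2.57, 2.57, 3.14, 3.14, 3.14, 3.14, 3.14].

## Interface

Orientations are given as a unit quaternion [x, y, z, w].
In Python, from workcell import bot gives the robot as it stands. The module is installed in compiled form; this text tells all that it offers.
- The arm moves only by the tool send_rows, never from a script. Its argument "series" is a list of rows, each a list of 5 numbers: the shift along the tool's x, y, z in mm, then the turn about the tool's y in degrees, then the finger opening in mm, from 0 to 85.4. In form: [[dx, dy, dz, yaw, fingers], ...]. A call has 1 to 12 rows; each row is the pose to reach, as a shift and turn from the pose measured when the call began, along the tool's axes at that moment; what a row does not reach only later rows make up. A row lasts 1/12 s, in which the tool goes at most 41.7 mm and 7.16 degrees, less where a joint would pass 70% of its speed; a pose out of reach is approached as far as the arm can. A call with a gripper value outside its range is refused whole. The fingers move at their own pace and stop on an object; "newtons" is the grip in N (left out, the last holds). Time passes only in rows, so rows that repeat a pose let the fingers close. It gives the time, the measured TCP pose, the force and the opening at its end, in the units of the state.
- bot.state(): the state, without advancing time (a new reading comes with each control period).
- bot.grab_frame(name): name is "scene" or "top" or "wrist"; returns a dict with "pixels" (420x560x3 uint8, red, green, blue), "fx", "fy", "cx", "cy" (pixels), "eye" and "attitude" of the camera in the world; the wrist camera has in their place "mount" (4x4, takes a point from camera to tool coordinates, whose origin is the TCP and whose axes are the tool frame's). Camera axes: x right, y up, looking along -z (the intrinsics and any distortion apply to the point x, -y, -z); pixel columns grow to the right and rows downward; lengths in m; the calibration is good to about 2 mm. The wrist camera is an equidistant fisheye: a pixel r from the principal point sees the ray r / f radians off the axis. A picture is of the moment at which its call begins: read the wrist's pose just before it. There is no depth.
- bot.close_job(): hands the job in, once; it reports no verdict.
The state is a dict: "t": time; "joints": joint angles; "qvel": joint speeds; "tau": joint torques, N m; "tcp_pos": TCP position; "orientation": TCP orientation; "wrist_force": force on the tool from outside, world axes, zero at the start; "wrist_torque": the same for the moment, N m; "opening": opening from 0.0 (shut) to 1.0 (fully open).
Only numpy, scipy, OpenCV 4.12 (cv2) and the standard library are available. Lean on these libraries where they do the work, as an engineer would, in place of code of your own. Each camera call takes 0.05 s, during which the arm holds its last target.

## Working session

There is one attempt and no reset: what is moved stays moved. The work goes in short steps, Python scripts to look and compute and a tool call to move; the robot and the scene stay as the last step left them, time stands still between calls to the robot, and variables do not carry over. Pictures are saved under pics/ and viewed, and the job is handed in when it is done.

Besides the shell and the picture viewer there is one more tool, called after "Request:" as name(argument=value, ...) on one line, values as JSON. send_rows: Moves the arm, as the interface text tells. Its arguments: {"type":"object","properties":{"series":{"type":"array"},"newtons":{"type":"number"}},"required":["series"]}

```bash
mkdir -p pics; cat > h.py <<'E'
import numpy as np, cv2
from workcell import bot
from scipy.spatial.transform import Rotation as R
def grab(n,fn):
    s=bot.state(); f=bot.grab_frame(n); cv2.imwrite('pics/'+fn+'.png',f['pixels'][:,:,::-1])
    import pickle; pickle.dump((s,f),open('pics/'+fn+'.pkl','wb')); return s,f
def load(fn):
    import pickle; return pickle.load(open('pics/'+fn+'.pkl','rb'))
E
python3 - <<'E'
from h import *
for n in ['scene','top','wrist']:
    s,f=grab(n,n+'0'); print(n,{k:v for k,v in f.items() if k!='pixels'})
print(s)
E
```

```text
scene {'fx': 406.38080797631335, 'fy': 406.38080797631335, 'cx': 284.83266229423754, 'cy': 209.45461437072964, 'eye': array([-0.18536611, -0.39860938,  0.4717552 ]), 'attitude': array([ 0.4520679 , -0.28106226, -0.43758137,  0.72468004])}
top {'fx': 536.2015182827467, 'fy': 536.2015182827467, 'cx': 284.9423407828776, 'cy': 209.23743632779036, 'eye': array([ 0.44634203, -0.03644368,  1.44872812]), 'attitude': array([ 0.02831083, -0.01640522, -0.70377256,  0.70967144])}
wrist {'fx': 325.19226210127806, 'fy': 325.19226210127806, 'cx': 280.51185338610617, 'cy': 215.21633537440576, 'mount': array([[ 9.99999905e-01, -3.68196523e-04,  2.34866688e-04,
        -1.06528343e-03],
       [ 3.32111023e-04,  2.91888089e-01, -9.56452421e-01,
        -1.42010768e-01],
       [ 2.83607667e-04,  9.56452408e-01,  2.91888183e-01,
         7.55224106e-02],
       [ 0.00000000e+00,  0.00000000e+00,  0.00000000e+00,
         1.00000000e+00]])}
{'t': 0.1, 'joints': array([-1.0747748 ,  0.50176361, -0.4267592 ,  1.55132658,  0.22077889,
        1.13829438, -0.2103234 ]), 'qvel': array([-0.00123521, -0.00323313, -0.00011595, -0.00221965, -0.00236628,
        0.00252336,  0.0003525 ]), 'tau': array([-1.11332253e-02, -5.70812309e+01, -5.83906353e+00, -2.81744546e+01,
        1.03083265e-02,  5.66392133e-03, -1.07028720e-05]), 'tcp_pos': array([0.14988911, 0.63184974, 0.23036067]), 'orientation': array([ 0.55506214,  0.43803472, -0.43903216, -0.55433055]), 'wrist_force': array([-0.44857483, -0.69697348,  0.13948634]), 'wrist_torque': array([-0.03888562,  0.03513027,  0.00924968]), 'opening': 0.9995624807136319}
```

View pics/scene0.png

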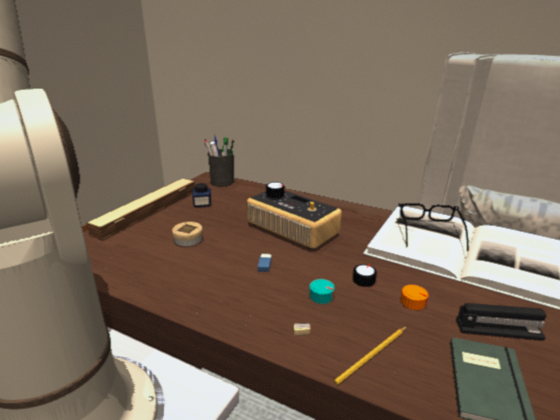

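View pics/top0.png

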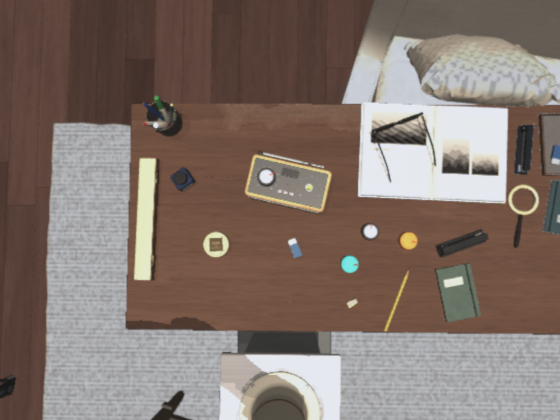

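View pics/wrist0.png

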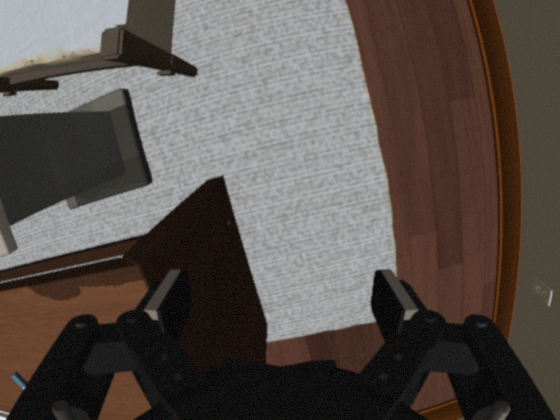

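Candidates in the top view are the loose black knob (371,231), the turquoise look-alike (349,264), the orange look-alike (409,241) and the fixed knob on the radio (266,177). By the description it is the black one at (371,231), and the shaft is at (309,188). Next I'll check close crops and localize both.

```bash
cat >> h.py <<'E'
def pix2plane(f,u,v,z):
    d=R.from_quat(f['attitude']).apply([(u-f['cx'])/f['fx'],-(v-f['cy'])/f['fy'],-1.]); e=f['eye']
    return e+d*(z-e[2])/d[2]
def wray(s,f,u,v):
    x=u-f['cx'];y=v-f['cy'];r=np.hypot(x,y);th=r/f['fx']
    d=np.array([np.sin(th)*x/r,-np.sin(th)*y/r,-np.cos(th)])
    M=f['mount'];Rt=R.from_quat(s['orientation'])
    return s['tcp_pos']+Rt.apply(M[:3,3]), Rt.apply(M[:3,:3]@d)
def wplane(s,f,u,v,z):
    e,d=wray(s,f,u,v); return e+d*(z-e[2])/d[2]
def wproj(s,f,P):
    M=f['mount'];Rt=R.from_quat(s['orientation'])
    p=M[:3,:3].T@(Rt.inv().apply(np.array(P)-s['tcp_pos'])-M[:3,3])
    q=np.array([p[0],-p[1]]);r=np.linalg.norm(q);th=np.arctan2(r,-p[2])
    return np.array([f['cx'],f['cy']])+f['fx']*th*q/r
E
python3 - <<'E'
from h import *
s,f=load('top0')
im=f['pixels'][:,:,::-1]
a=cv2.resize(im[205:255,345:395],(400,400),interpolation=cv2.INTER_CUBIC)
b=cv2.resize(im[145:220,240:340],(400,300),interpolation=cv2.INTER_CUBIC)
b=cv2.copyMakeBorder(b,0,100,0,0,cv2.BORDER_CONSTANT)
cv2.imwrite('pics/c0.png',np.hstack([a,b]))
print('knob',pix2plane(f,371,231,.024),'shaft',pix2plane(f,309.3,187.5,.085),'fixed',pix2plane(f,266,177,.101))
print(pix2plane(f,349,264,.024),pix2plane(f,409,241,.024))
print(R.from_quat(s['orientation']).as_matrix())
E
```

```text
knob [ 0.48050567 -0.2405357   0.024     ] shaft [ 0.58872392 -0.07479359  0.085     ] fixed [0.61295757 0.03529487 0.101     ]
[ 0.39292396 -0.18248441  0.024     ] [ 0.45494319 -0.3406691   0.024     ]
[[ 2.30676986e-01 -4.73996215e-04 -9.73030268e-01]
 [ 9.73028582e-01 -1.81217444e-03  2.30677469e-01]
 [-1.87264083e-03 -9.99998246e-01  4.31849271e-05]]
```

View pics/c0.png

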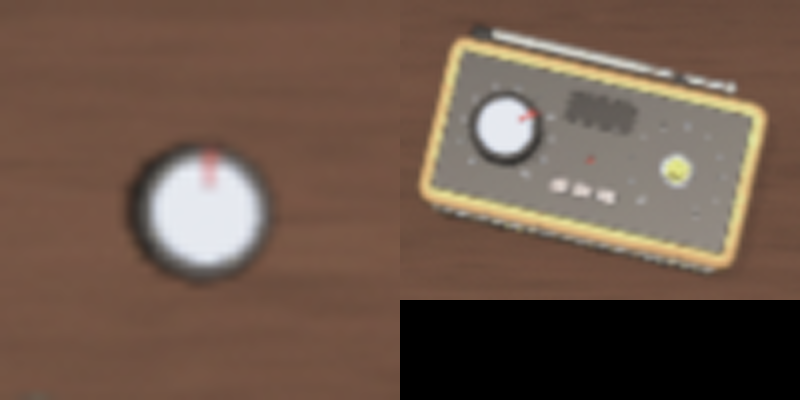

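The crop confirms a plain black knob with its red pointer near world +x. I'll go over the radio first to look at the shaft's flat, then on to the knob.

Request:
send_rows(series=[[-10, 0, -18, 0, 85], [-30, 0, -53, 0, 85], [-50, 0, -88, 0, 85], [-70, 0, -123, 0, 85], [-90, 0, -158, 0, 85], [-110, 0, -193, 0, 85], [-130, 0, -228, 0, 85], [-150, 0, -263, 0, 85], [-170, 0, -298, 0, 85], [-195, 0, -330, 0, 85], [-225, 0, -355, 0, 85], [-260, 0, -375, 0, 85]], newtons=60)

```text
t: 1.15
tcp_pos: [0.4566, 0.2909, 0.2306]
orientation: [0.555, 0.438, -0.438, -0.555]
wrist_force: [1.2, 0.5, 0.4]
opening: 0.997
```

Request:
send_rows(series=[[-28, 0, -15, 0, 85], [-62, 0, -33, 0, 85], [-96, 10, -52, 0, 85], [-131, 25, -71, 0, 85], [-165, 40, -89, 0, 85], [-199, 55, -107, 0, 85], [-233, 70, -126, 0, 85], [-267, 85, -144, 0, 85], [-301, 95, -162, 0, 85], [-334, 100, -180, 0, 85], [-334, 100, -180, 0, 85]])

```text
t: 2.07
tcp_pos: [0.5542, -0.0861, 0.1294]
orientation: [0.559, 0.434, -0.437, -0.556]
wrist_force: [-0.4, -0.5, 0.4]
opening: 0.998
```

```bash
python3 - <<'E'
from h import *
s,f=grab('wrist','w1'); print(s['tcp_pos'],s['joints'],wproj(s,f,[.5887,-.0748,.089]))
E
```

```text
[ 0.55422492 -0.08613971  0.12940611] [ 0.17727288  0.43564761 -0.09339884  1.87339234  0.06113395  0.8359334
  1.37762916] [312.60488552 290.20914665]
```

View pics/w1.png

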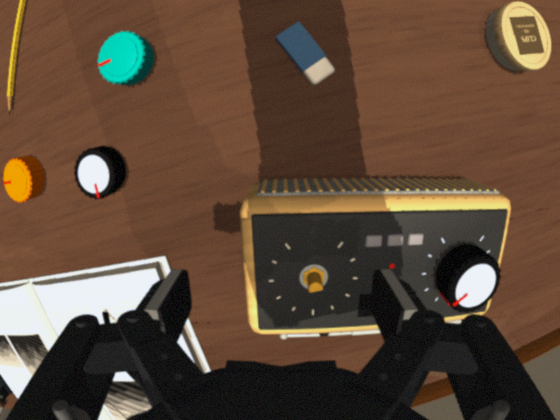

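The shaft is at about (313,280) and the loose black knob at (98,172), with its pointer to the image bottom (+x). Zooming in on both.

```bash
python3 - <<'E'
from h import *
s,f=load('w1')
im=f['pixels'][:,:,::-1]
a=cv2.resize(im[255:305,290:340],(400,400),interpolation=cv2.INTER_CUBIC)
b=cv2.resize(im[140:205,68:133],(400,400),interpolation=cv2.INTER_CUBIC)
cv2.imwrite('pics/c1.png',np.hstack([a,b]))
E
```

```text
(no output)
```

View pics/c1.png

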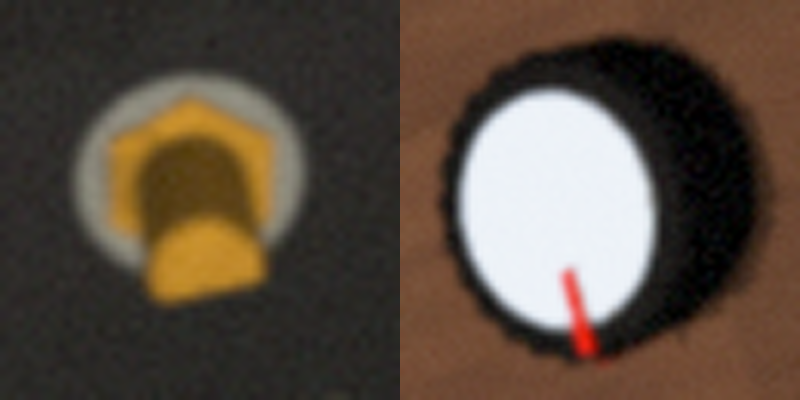

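```bash
python3 - <<'E'
from h import *
from scipy.optimize import least_squares
s,f=load('w1')
p=lambda cu,cv,z:wplane(s,f,290+cu/8-.44,255+cv/8-.44,z)
a=p(155,303,.089);b=p(265,283,.089)
d=b-a; print('edge',d, 'len',np.linalg.norm(d),'flat normal deg',np.degrees(np.arctan2(d[1],d[0]))+90, np.degrees(np.arctan2(d[1],d[0]))-90)
# tip arc points
arc=np.array([p(u,v,.089)[:2] for u,v in [(147,280),(152,255),(165,233),(185,219),(207,213),(230,218),(250,232),(263,255),(267,275)]])
r=least_squares(lambda q:np.hypot(*(arc-q).T)-.005,arc.mean(0)); print('tip c',r.x,'res',r.fun)
r2=least_squares(lambda q:np.hypot(*(arc-q[:2]).T)-q[2],[*arc.mean(0),.005]); print(r2.x)
q=lambda cu,cv,z:wplane(s,f,68+cu*65/400-.42,140+cv*65/400-.42,z)
k0=q(168,270,.024);k1=q(190,355,.024);kd=k1-k0
el=np.array([q(u,v,.024)[:2] for u,v in [(58,200),(257,215),(150,88),(170,330),(90,110),(240,300),(90,300),(225,130)]])
r3=least_squares(lambda q:np.hypot(*(el-q[:2]).T)-q[2],[*el.mean(0),.02]); print('knob',r3.x)
print('pointer',np.degrees(np.arctan2(kd[1],kd[0])), np.degrees(np.arctan2(*(k1[:2]-r3.x[:2])[::-1])))
x=R.from_quat(s['orientation']).as_matrix();print(x)
E
```

```text
edge [0.00044891 0.00903205 0.        ] len 0.009043197314697276 flat normal deg 177.15466206371963 -2.8453379362803872
tip c [ 0.58773116 -0.07276844] res [-1.32582184e-04 -3.14270729e-04 -9.22857823e-05  9.51238230e-05
  2.40043155e-04  3.65981395e-05 -2.01900196e-04 -3.07976310e-04
 -2.54155406e-05]
[ 0.58752065 -0.07271829  0.00481494]
knob [ 0.47840789 -0.23737601  0.01785697]
pointer -4.838117224197307 -4.863323315231283
[[ 2.42232638e-01 -1.32994021e-03 -9.70217285e-01]
 [ 9.70199481e-01 -5.87919855e-03  2.42236252e-01]
 [-6.02625979e-03 -9.99981833e-01 -1.33826477e-04]]
```

Request:
send_rows(series=[[-15, 0, 4, 0, 85], [-45, 0, 10, 0, 85], [-80, 0, 18, 0, 85], [-115, 10, 25, 0, 80], [-146, 25, 32, 0, 75], [-166, 40, 36, 0, 75], [-166, 49, 36, 0, 75], [-166, 49, 36, 0, 75]])

```text
t: 2.78
tcp_pos: [0.4771, -0.234, 0.0796]
orientation: [-0.556, -0.434, 0.437, 0.558]
wrist_force: [-0.9, 1.2, 0.9]
opening: 0.877
```

```bash
python3 - <<'E'
from h import *
s,f=grab('wrist','w2'); print(s['tcp_pos'],s['joints'],wproj(s,f,[.4784,-.2374,.024]),wproj(s,f,s['tcp_pos']))
E
```

```text
[ 0.47712656 -0.23397817  0.07963487] [ 0.44486409  0.46822667 -0.05115337  1.96993972  0.04043469  0.70835361
  1.69502041] [277.83215054 240.8703467 ] [282.75631109 277.81585187]
```

View pics/w2.png

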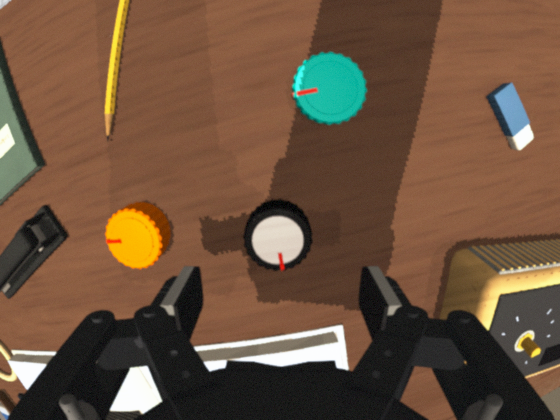

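```bash
python3 - <<'E'
from h import *
from scipy.optimize import least_squares
s,f=load('w2'); im=f['pixels'].astype(int)
sub=im[205:275,240:315]; 
red=(sub[:,:,0]>150)&(sub[:,:,1]<110)
w=(sub.min(2)>120)
n,l,st,c=cv2.connectedComponentsWithStats(w.astype(np.uint8)); i=1+np.argmax(st[1:,4])
cn=max(cv2.findContours(((l==i)|red).astype(np.uint8),cv2.RETR_EXTERNAL,cv2.CHAIN_APPROX_NONE)[0],key=cv2.contourArea)
hull=cv2.convexHull(cn)[:,0]
P=np.array([wplane(s,f,u+240,v+205,.024)[:2] for u,v in hull])
r=least_squares(lambda q:np.hypot(*(P-q[:2]).T)-q[2],[*P.mean(0),.02],loss='soft_l1',f_scale=.0003);print('knob',r.x)
rv,ru=np.nonzero(red); RP=np.array([wplane(s,f,u+240,v+205,.024)[:2] for u,v in zip(ru,rv)])
m=RP.mean(0)-r.x[:2]; print(len(RP),'ptr',np.degrees(np.arctan2(m[1],m[0])))
Rt=R.from_quat(s['orientation'])
print('tool delta mm',Rt.inv().apply(np.array([*r.x[:2],0.])-s['tcp_pos'])*1000)
M=Rt.as_matrix();print('jaw',np.degrees(np.arctan2(M[1,0],M[0,0])))
E
```

```text
knob [ 0.47805191 -0.23764717  0.01686451]
54 ptr -5.167008242171869
tool delta mm [-3.13188437 79.63445427 -2.13886937]
jaw 76.01036225993286
```

Request:
send_rows(series=[[-3, 25, -2, 0, 75], [-3, 50, -2, 0, 75], [-3, 70, -2, 0, 75], [-3, 79, -2, 0, 75], [-3, 79, -2, 0, 75], [-3, 79, -2, 0, 40], [-3, 79, -2, 0, 40], [-3, 79, -2, 0, 40], [-3, 79, -2, 0, 40], [-3, 79, -2, 0, 40], [-3, 79, -2, 0, 40]], newtons=60)

```text
t: 3.75
tcp_pos: [0.4813, -0.2364, 0.0036]
orientation: [0.557, 0.436, -0.437, -0.556]
wrist_force: [0.3, 1.7, 6.3]
opening: 0.513
```

```bash
python3 - <<'E'
from h import *
s,f=grab('wrist','w3'); print(s['tcp_pos'],s['opening']*85.4,s['wrist_force'])
E
```

```text
[ 0.48127952 -0.23635154  0.00355986] 43.83275067302738 [0.29260353 1.685714   6.33239144]
```

View pics/w3.png

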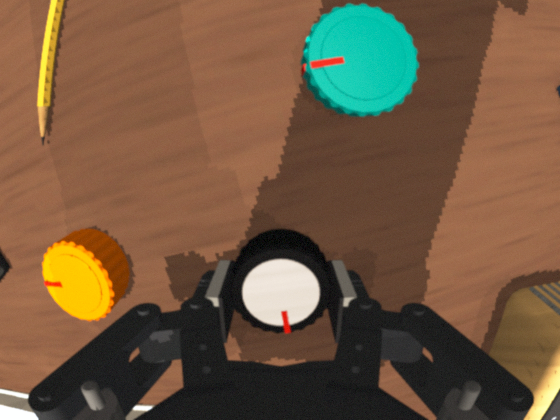

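Request:
send_rows(series=[[0, -10, 0, 0, 40], [0, -35, 0, 0, 40], [0, -70, 0, 0, 40], [0, -105, 0, 0, 40], [0, -125, 0, 0, 40], [0, -125, 0, 0, 40], [0, -125, 0, 0, 40]])

```text
t: 4.38
tcp_pos: [0.4827, -0.2369, 0.1313]
orientation: [0.559, 0.436, -0.436, -0.554]
wrist_force: [0.7, 0.6, -0.6]
opening: 0.516
```

```bash
python3 - <<'E'
from h import *
s,f=grab('wrist','w4'); print(s['tcp_pos'],s['opening']*85.4,s['wrist_force'],s['joints'],s['qvel'])
M=R.from_quat(s['orientation']).as_matrix();print(M)
E
```

```text
[ 0.48265663 -0.23685668  0.13127927] 44.0854999566544 [ 0.69830469  0.63404475 -0.63381106] [ 0.45076142  0.3924923  -0.05597615  1.93553669  0.03270264  0.80856998
  1.70584298] [-0.00024475  0.04892147  0.00187815  0.03680912  0.00220862 -0.01033767
  0.00080713]
[[ 0.23919718  0.00448145 -0.97096067]
 [ 0.97096595 -0.00433285  0.23917849]
 [-0.00313516 -0.99998057 -0.00538774]]
```

View pics/w4.png

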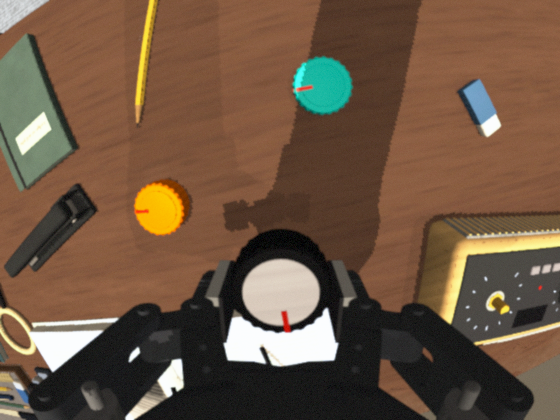

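```bash
cat >> h.py <<'E'
def inhand(fn,ytop=-.0204,rows=(225,340),cols=(225,345)):
    from scipy.optimize import least_squares
    s,f=load(fn); im=f['pixels'].astype(int); M=f['mount']
    sub=im[rows[0]:rows[1],cols[0]:cols[1]]
    red=(sub[:,:,0]>130)&(sub[:,:,1]<90)&(sub[:,:,2]<90)
    w=(sub.min(2)>110)
    w[108:]=False
    n,l,st,c=cv2.connectedComponentsWithStats(w.astype(np.uint8)); i=l[290-rows[0],281-cols[0]]
    m=((l==i)|red).astype(np.uint8)
    def tp(u,v):
        x=u-f['cx'];y=v-f['cy'];r=np.hypot(x,y);th=r/f['fx']
        d=M[:3,:3]@np.array([np.sin(th)*x/r,-np.sin(th)*y/r,-np.cos(th)]);e=M[:3,3]
        return (e+d*(ytop-e[1])/d[1])[[0,2]]
    cn=max(cv2.findContours(m,cv2.RETR_EXTERNAL,cv2.CHAIN_APPROX_NONE)[0],key=cv2.contourArea)
    h=cv2.convexHull(cn)[:,0]; P=np.array([tp(u+cols[0],v+rows[0]) for u,v in h])
    r=least_squares(lambda q:np.hypot(*(P-q[:2]).T)-q[2],[*P.mean(0),.017],loss='soft_l1',f_scale=.0003)
    rv,ru=np.nonzero(red); q=np.array([tp(u+cols[0],v+rows[0]) for u,v in zip(ru,rv)]).mean(0)-r.x[:2]
    Rt=R.from_quat(s['orientation']); w=Rt.apply([q[0],0,q[1]])
    off=Rt.apply([r.x[0],0,r.x[1]])
    print('stw box',cv2.boundingRect(cn),'centre tool xz mm, rad',r.x*1000,'ptr world',np.degrees(np.arctan2(w[1],w[0])),'knob world',s['tcp_pos']+off)
    return r.x
E
python3 - <<'E'
from h import *
r=inhand('w4'); inhand('w3')
s,f=load('w4')
t=np.array([.5877,-.0728,0])
M=R.from_quat(s['orientation'])
print(M.inv().apply((t-s['tcp_pos'])*[1,1,0])*1000-[r[0]*1000,0,r[1]*1000])
E
```

```text
stw box (17, 34, 78, 73) centre tool xz mm, rad [-1.09807332  2.86883191 16.81766197] ptr world -38.475633800920676 knob world [ 0.47960845 -0.2372367   0.13126726]
stw box (17, 34, 78, 75) centre tool xz mm, rad [-1.07531967  2.81510258 16.95010179] ptr world -74.74463493364051 knob world [ 0.47828903 -0.23672313  0.00356105]
[185.51759636  -0.24008682 -65.62298196]
```

Request:
send_rows(series=[[15, 0, -5, 0, 40], [48, 0, -17, 0, 40], [84, 0, -30, 0, 40], [120, 0, -42, 0, 40], [152, 0, -54, 0, 40], [176, 0, -62, 0, 40], [185.5, 0, -65.6, 0, 40], [185.5, 0, -65.6, 0, 40], [185.5, 0, -65.6, 0, 40], [185.5, 0, -65.6, 0, 40]])

```text
t: 5.27
tcp_pos: [0.5879, -0.0745, 0.1284]
orientation: [0.558, 0.434, -0.437, -0.556]
wrist_force: [0.1, -0.3, -0.3]
opening: 0.512
```

```bash
sed -i 's/    m=((l==i)|red)/    red=red\&(sub[:,:,0]>2.5*sub[:,:,1])\&(cv2.dilate(cv2.morphologyEx((l==i).astype(np.uint8),cv2.MORPH_CLOSE,np.ones((15,15))),np.ones((3,3)))>0)\n    m=((l==i)|red)/' h.py
python3 - <<'E'
from h import *
s,f=grab('wrist','w5'); print(s['tcp_pos'],s['opening']*85.4,s['wrist_force'],s['joints'])
inhand('w3');inhand('w4');r=inhand('w5')
Rt=R.from_quat(s['orientation']);print(Rt.as_matrix())
k=s['tcp_pos']+Rt.apply([r[0],0,r[1]]); print('to go tool mm',Rt.inv().apply((np.array([.5877,-.0728,0])-k)*[1,1,0])*1000)
E
```

```text
[ 0.58787058 -0.07448262  0.12844682] 43.73773676782086 [ 0.12310064 -0.27436946 -0.34979174] [ 0.15290326  0.48579043 -0.09669189  1.79430123  0.06504181  0.86512431
  1.35178   ]
stw box (17, 34, 78, 68) centre tool xz mm, rad [-1.08408344  2.86878078 16.92059712] ptr world -5.461595849354648 knob world [ 0.47823481 -0.23671882  0.00356105]
stw box (17, 34, 78, 67) centre tool xz mm, rad [-1.09991423  2.89575422 16.80600772] ptr world -5.325956288248137 knob world [ 0.47958187 -0.23723205  0.13126712]
stw box (18, 34, 76, 66) centre tool xz mm, rad [-1.13816609  2.94949923 16.64255452] ptr world -5.6105311484440135 knob world [ 0.58473344 -0.07487417  0.12845147]
[[ 2.41689375e-01 -9.41607104e-04 -9.70353214e-01]
 [ 9.70343478e-01 -4.34892210e-03  2.41691170e-01]
 [-4.44756866e-03 -9.99990100e-01 -1.37405952e-04]]
to go tool mm [ 2.72964086 -0.01181373 -2.3773005 ]
```

View pics/w5.png

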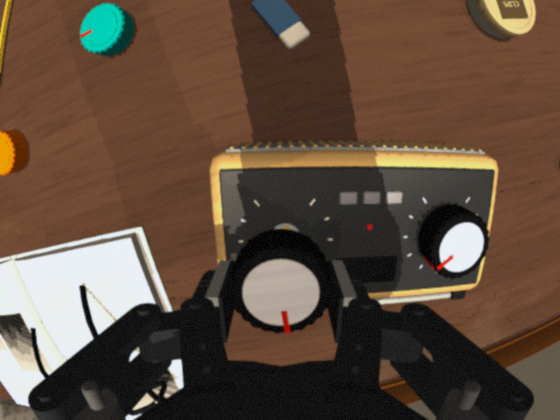

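Request:
send_rows(series=[[3.0, 8, -2.5, -3, 40], [3.0, 18, -2.5, -3, 40], [3.0, 26, -2.5, -3, 40], [3.0, 26, -2.5, -3, 40], [3.0, 26, -2.5, -3, 40], [3.0, 26, -2.5, -3, 40]])

```text
t: 5.82
tcp_pos: [0.591, -0.0728, 0.1027]
orientation: [0.547, 0.448, -0.451, -0.545]
wrist_force: [-0.1, 0.2, -0.4]
opening: 0.512
```

```bash
cat > chk.py <<'E'
import sys
from h import *
n=sys.argv[1]
s,f=grab('wrist',n); print(s['tcp_pos'],s['wrist_force'],s['wrist_torque'],s['opening'])
r=inhand(n)
Rt=R.from_quat(s['orientation']);print(Rt.as_matrix()[:,1])
k=s['tcp_pos']+Rt.apply([r[0],0,r[1]]); print('to go tool mm',Rt.inv().apply((np.array([.5877,-.0728,0])-k)*[1,1,0])*1000)
E
python3 chk.py w6
```

```text
[ 0.59104608 -0.07279479  0.10269553] [-0.06386985  0.15351    -0.44010166] [0.02156227 0.00712326 0.06607648] 0.5122311686904031
stw box (18, 34, 76, 66) centre tool xz mm, rad [-1.07479829  3.01009874 16.63958296] ptr world -2.58367201239633 knob world [ 0.58788556 -0.07327125  0.10269945]
[-5.84360445e-04 -4.33233166e-03 -9.99990445e-01]
to go tool mm [ 0.42681954 -0.00193319  0.27264462]
```

Aligned to within 0.5 mm and about 0.5°. Lowering gently onto the shaft tip now (contact expected about 10 mm down).

Request:
send_rows(series=[[0.4, 3, 0.3, 0, 40], [0.4, 6, 0.3, 0, 40], [0.4, 9, 0.3, 0, 40], [0.4, 11, 0.3, 0, 40], [0.4, 12, 0.3, 0, 40], [0.4, 12, 0.3, 0, 40]])

```text
t: 6.37
tcp_pos: [0.5909, -0.0722, 0.0906]
orientation: [0.547, 0.448, -0.451, -0.545]
wrist_force: [0.5, -1.0, -1.1]
opening: 0.512
```

```bash
python3 chk.py w7
```

```text
[ 0.5908833  -0.07222965  0.09057196] [ 0.47077383 -1.0011779  -1.05444479] [-0.01541593  0.04060097  0.00751455] 0.5116238681393462
stw box (17, 34, 77, 66) centre tool xz mm, rad [-1.06012527  3.02408075 16.63818549] ptr world -2.6326935174064023 knob world [ 0.58771203 -0.07269003  0.09057581]
[-5.89624280e-04 -4.30123706e-03 -9.99990576e-01]
to go tool mm [-0.11023476  0.0004801  -0.00928522]
```

Already below the nominal tip height with no vertical force, so it is probably entering. Continuing down.

Request:
send_rows(series=[[0, 2, 0, 0, 40], [0, 4, 0, 0, 40], [0, 6, 0, 0, 40], [0, 6, 0, 0, 40]])

```text
t: 6.75
tcp_pos: [0.5908, -0.0723, 0.0843]
orientation: [0.547, 0.448, -0.451, -0.545]
wrist_force: [0.5, -0.4, -1.2]
opening: 0.511
```

```bash
python3 chk.py w8
```

```text
[ 0.59083145 -0.07226295  0.0842923 ] [ 0.49843909 -0.42646968 -1.15805625] [-0.01628781 -0.06768743  0.06812981] 0.51121123271128
stw box (18, 34, 76, 66) centre tool xz mm, rad [-1.07238091  3.01043471 16.64698216] ptr world -2.648869909012386 knob world [ 0.5876712  -0.07273783  0.08429665]
[-7.34910718e-04 -4.26469605e-03 -9.99990636e-01]
to go tool mm [-0.05549032  0.00024398 -0.0401961 ]
```

Request:
send_rows(series=[[0, 1.5, 0, 0, 40], [0, 3, 0, 0, 40], [0, 4, 0, 0, 40], [0, 5, 0, 0, 40], [0, 5, 0, 0, 40]])

```text
t: 7.22
tcp_pos: [0.5909, -0.0723, 0.0798]
orientation: [0.547, 0.448, -0.451, -0.545]
wrist_force: [-2.8, 0.7, 5.8]
opening: 0.509
```

```bash
python3 chk.py w9
```

```text
[ 0.59093068 -0.07227841  0.07980974] [-2.7697612   0.70791094  5.78801687] [0.03999475 0.49290346 0.01986427] 0.5094644173256939
stw box (18, 34, 76, 66) centre tool xz mm, rad [-1.0720696   3.00474316 16.6343091 ] ptr world -2.569107476812101 knob world [ 0.58777609 -0.07275416  0.07981379]
[-6.30057438e-04 -4.34031668e-03 -9.99990382e-01]
to go tool mm [-0.05958241  0.00024689  0.06587954]
```

View pics/w9.png

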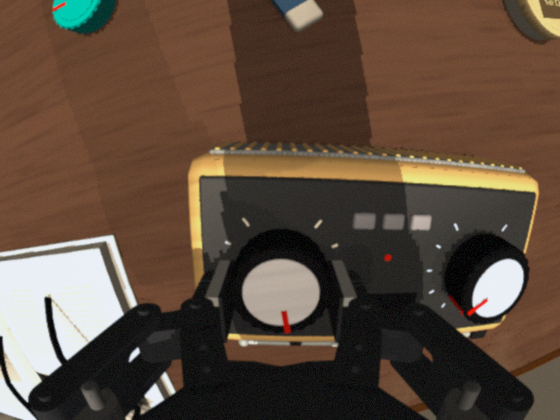

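It is home on the shaft: the knob stops at about the expected height (estimated home TCP z 0.0806) with the switch preload. Pressing in now.

Request:
send_rows(series=[[0, 0, 0, 0, 40], [0, 1, 0, 0, 40], [0, 2, 0, 0, 40], [0, 3, 0, 0, 40], [0, 3.5, 0, 0, 40], [0, 3.5, 0, 0, 40]], newtons=80)

```text
t: 7.77
tcp_pos: [0.591, -0.0723, 0.0775]
orientation: [0.547, 0.448, -0.451, -0.545]
wrist_force: [-3.9, 0.1, 10.3]
opening: 0.508
```

```bash
python3 chk.py w10
```

```text
[ 0.59103089 -0.07232947  0.07747368] [-3.88254808  0.05465438 10.30987764] [0.1160731  0.92137853 0.07088985] 0.5084895973889694
stw box (18, 34, 76, 66) centre tool xz mm, rad [-1.07727473  3.06513091 16.61257606] ptr world -2.450136240050004 knob world [ 0.58781602 -0.07279863  0.07747687]
[-3.37773973e-04 -4.49496315e-03 -9.99989841e-01]
to go tool mm [-2.36068834e-02  4.53568018e-05  1.13599089e-01]
```

Request:
send_rows(series=[[0, 0.5, 0, 0, 40], [0, 1, 0, 0, 40], [0, 1.5, 0, 0, 40], [0, 1.5, 0, 0, 40], [0, 1.5, 0, 0, 40], [0, 1.5, 0, 0, 40]])

```text
t: 8.32
tcp_pos: [0.5911, -0.0724, 0.0774]
orientation: [0.547, 0.448, -0.45, -0.545]
wrist_force: [-4.6, 0.6, 13.8]
opening: 0.507
```

```bash
python3 chk.py w11; python3 - <<'E'
from h import *
grab('scene','scene1'); grab('top','top1')
s,f=load('scene1'); s,g=load('top1')
a=cv2.resize(f['pixels'][150:290,150:370],(440*1,280))[:,:,::-1]
b=cv2.resize(g['pixels'][140:270,160:400],(480,260))[:,:,::-1]
o=np.zeros((280,920,3),np.uint8);o[:,:440]=a;o[:260,440:]=b
cv2.imwrite('pics/c2.png',cv2.resize(o,(800,243)))
E
```

```text
[ 0.59108618 -0.07236434  0.07740915] [-4.6482397   0.56308126 13.7610017 ] [ 0.1198093   1.14515897 -0.02373624] 0.506743135554093
stw box (18, 34, 76, 66) centre tool xz mm, rad [-1.08693824  3.05866229 16.60109154] ptr world -2.57263645096444 knob world [ 0.58787573 -0.07284379  0.07741144]
[-1.49360062e-05 -4.67770168e-03 -9.99989059e-01]
to go tool mm [ 0.00923829 -0.00020223  0.18087058]
```

View pics/c2.png

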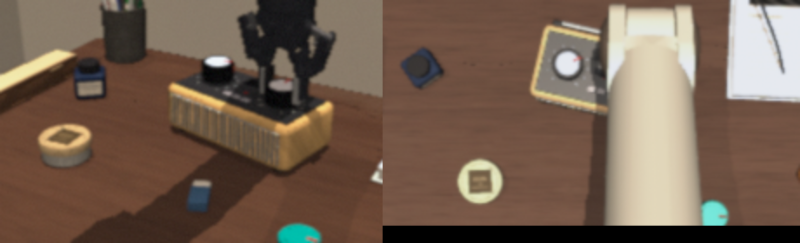

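At the hard stop: 3.5 N more moved it only 0.06 mm. The knob has not slipped in the grip, and the bystanders look undisturbed. Handing in.

```bash
python3 - <<'E'
from workcell import bot
print(bot.close_job()); s=bot.state(); print(s['tcp_pos'],s['wrist_force'],s['t'])
E
```

```text
the job is handed in; nothing more can be done
None
the job is handed in; nothing more can be done
```

The knob is back on the shaft and I handed the job in with the gripper still holding it pressed in. No verdict was reported.

- **Fitting:** I picked up the black knob and read the shaft's flat from the wrist camera (about -3° from world +x). I turned the knob 3° to match before lowering. It went straight over the flat, so no search by turning was needed.
- **Home:** Vertical force stayed near 1 N until the knob met the switch, about where I had estimated home to be.
- **Pressed in:** At the end the underside was about 1.9 mm above the plate by estimate (2 mm expected), with 13.8 N upward on the wrist. The last 3.5 N of push moved it only 0.06 mm, so the switch is at its stop. The gripper was within about 0.3° of vertical, and the knob had not slipped in the fingers.
- **Bystanders:** The tin, ink bottle and eraser look unmoved in the last pictures. I checked them by eye only and did not measure their positions.
- **Disagreements:** The top and wrist cameras differed by 2–4 mm, so I used the wrist camera for everything. A sideways force of about 4.6 N on the wrist remains while pressing. The switch position cannot be read directly, so I judged it from force and height.

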